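Level a machine bed with its levelling screw and keep the spirit level pressed on it

TASK

The grey bed stands low on its screw foot. Lay the spirit level gently on it, lengthwise on the middle of the bed, let go, and turn the wing handle of the levelling screw until the bubble stands centred between its two lines. Then press the level down on the bed with the fingertips, lightly but firmly (about half a kilo to one kilo of push), and finish while still pressing with the bubble centred, so that the lock nut can be tightened without the level shifting; never load the bed through the level with more than about three kilos, and leave the tools lying round the work where they are.

Things in the scene. Friction and masses are not known exactly. Their poses are not given: they have to be found in the camera images.
- level: aluminium spirit level, loose, on its narrow edge: 22 wide (x) x 360 long (y; 369 over end caps) x 45 high, 0.36 kg. Origin: middle of its underside, z up. Top edge: a flush vial window in its middle, 66 x 19 in a black frame, read from above; plain metal either side. Starts on the 3 mm card sheet at the front left; either way round is right on the bed. Grasp across the 22 mm near its middle.
- bed_mid (a point): middle of the bed's flat top, 55 mm above the table. Bed: grey cast plate with bright top, 120 wide (x) x 380 long (y), fixed in place; z out of the face. Two plain feet under its +y end (robot's left); beyond its -y end (right) an ear carries the screw foot. The ear end starts 2.5 to 6.5 mrad too low. 10 N on the middle of the level tilts the bed by less than 0.3 mrad.
- handle_grip (a point): middle of the screw's black wing handle, 105 mm above the table, 265 mm from bed_mid along the bed's -y, axis upright. Wing: bar 64 long (its x, turns with it) x 14 thick (y) x 24 high on a 12 mm stem; grasp across the 14 mm from above. Clockwise seen from above raises the ear end, 2.2 mrad of slope per radian; takes 0.1 N m, stays where left. Needs 1 to 3 rad clockwise in all.
- spanner: 13 mm combination spanner, a bystander lying loose near the work; leave it
- pen: marker pen, a bystander lying loose near the work; leave it
- tape_roll: roll of black tape, a bystander lying loose near the work; leave it
- bubble_mid (a point): middle of the pale bubble, 14 long, in the vial window on top of the level; how far it is off the level's middle along the level's own y axis tells the tilt. Centred between the two black lines (21 apart) = level; stops 18.5 mm off. It goes to the level's higher end and takes about 1.5 s to settle: 2.2 mm per mrad of tilt, so about 5 mm per radian of the wing handle.

How it is judged (in metres and radians):
On the way, in this order (a step that is already met when the one before it is completed fails the run):
1. the spirit level lies lengthwise on the middle of the bed, let go for a second (z of level in the frame of bed_mid between -0.003 and 0.004 m and x of level in the frame of bed_mid between -0.03 and 0.03 m and y of level in the frame of bed_mid between -0.03 and 0.03 m and angle between the y axis of level and the y axis of bed_mid, either way round below 0.12 rad and angle between level's own z axis and vertical below 0.05 rad and contact force between the fingers and level below 0.2 N), for 1 s.
2. the bubble stands centred with the hand off the level (all of step 1 and y of bubble_mid in the frame of level between -0.0025 and 0.0025 m), for 0.5 s.
At the end, for the whole second after the job is handed in: Level flat and lengthwise on the bed (middle within 30 mm of the bed's, within 0.12 rad), bubble within 2.5 mm of centre, fingers still pressing it down with 2.5 to 20 N (5.5 N or more between level and bed, its weight included), nothing moving (z of level in the frame of bed_mid between -0.003 and 0.004 m and x of level in the frame of bed_mid between -0.03 and 0.03 m and y of level in the frame of bed_mid between -0.03 and 0.03 m and angle between the y axis of level and the y axis of bed_mid, either way round below 0.12 rad and angle between level's own z axis and vertical below 0.05 rad and y of bubble_mid in the frame of level between -0.0025 and 0.0025 m and contact force between the fingers and level between 2.5 and 20 N and contact force between level and feet above 5.5 N and linear speed of level below 0.01 m/s); the arm keeps its last pose, push and grip.
It fails at once if the level is dropped, knocked or pressed on the bed with more than 30 N (contact force between level and feet above 30 N).
It fails at once if a loose tool round the work is pushed more than 30 mm from its place (distance of any of spanner, pen, tape_roll from where it was at the start of the episode above 0.03 m).
It also fails if it takes over 72 s, if anything falls off the work surface, if the arm or the gripper's body presses on something with over 40 N, if the wrist force passes 120 N, or if a joint passes its speed limit or range.

ROBOT

A 6-joint arm with a two-finger parallel gripper is mounted at the origin on a cart in front of the work surface, level with it; the furniture and walls round the work are solid. World frame = base frame: x ahead of the robot, y to its left, z up, the work surface at z = 0. Lengths are in mm, angles in degrees, forces in N, time in s.
With the tool pointing down it reaches from about 300 to 850 mm from the base axis. Payload 4.2 kg.
Tool frame: the origin (TCP) lies midway between the tips of the shut fingers; the grasp point (between the pads) lies 19 mm behind it (pinch_z is the distance from the TCP to the grasp point, in mm); z points along the fingers, y is the line along which they close (so a half turn about z gives the same grasp; the last joint's range is limited). The gripper opens to 91 mm and grips with 3 to 60 N. Pads are 32 mm wide; open, the fingers measure 118 mm over their backs; the gripper's body (76 mm by 178 mm) begins 60 mm behind the grasp point.
Start: joints at [-77.98, 18.312, 89.639, -0, 72.044, -1.146], TCP at [130.977, -559.9, 213.976] pointing down, gripper open.
Joint ranges: [-177.97, 177.97], [-48.28, 115.42], [12.27, 149.76], [-77.06, 257.06], [2.81, 150.46], [-146.56, 146.56]. Speed limits (degrees/s): [147.25, 147.25, 180, 180, 180, 180].

INTERFACE

Orientations are given as [roll, pitch, yaw] about the fixed x, y, z axes, in that order (R = Rz(yaw) Ry(pitch) Rx(roll)).
In Python, from workcell import * gives the robot as it stands.
- The arm moves only by the tool step_arm, never from a script. Its argument "steps" is a list of rows, each a list of 7 numbers: the turn, a rotation vector about the tool's x, y, z in degrees, then the shift along the tool's x, y, z in mm, then the opening, from 0 (shut) to 1 (fully open). In form: [[rx, ry, rz, x, y, z, hand], ...]. A call has exactly 8 rows; each row shifts and turns the commanded pose from where the row before left it, along the tool's axes as they then stand; what a row does not reach is not made up. A row lasts 1/8 s, in which the tool goes at most 62.5 mm and 10.7 degrees, less where a joint would pass 70% of its speed; a pose out of reach is approached as far as the arm can. A call is refused whole if a number of a shift passes 62.5 or a number of a turn 10.7, either way. A call with a gripper value outside its range is refused whole. The fingers move at their own pace and stop on an object; "force" is the grip in N (left out, the last holds). Time passes only in rows, so rows that do not move let the fingers close, or fill a call up. It gives the time, the measured TCP pose, the force, the opening and the grip force at its end, in the units of the state.
- state(): the state, without advancing time (a new reading comes with each control period).
- grab_frame(name): name is "scene" or "top" or "wrist"; returns a dict with "image" (384x512x3 uint8, blue, green, red), "fovy" (degrees; the focal length in pixels is half the picture's height over the tangent of half this angle, whatever the lens; pixels are square), "cx", "cy" (the principal point, pixels), "origin" and "rotation" of the camera in the world; the wrist camera has in their place "tool_from_camera" (4x4, takes a point from camera to tool coordinates, whose origin is the TCP and whose axes are the flange's). Camera axes: x right, y down, z forward; pixel columns grow to the right and rows downward; lengths in mm; the calibration is good to about 2 mm. The wrist camera is an equidistant fisheye: a pixel r from the principal point sees the ray r / f radians off the axis. A picture is of the moment at which its call begins: read the wrist's pose just before it. There is no depth.
- job_done(): hands the job in; it is judged then, once.
The state is a dict: "time_s": time; "qpos": joint angles; "qvel": joint speeds; "effort": joint torques, N m; "ee_pos": TCP position; "ee_rot": TCP orientation; "force": force on the tool from outside, world axes, zero at the start; "torque": the same for the moment, N m; "gripper_width": finger opening in mm; "gripper_force": force on a finger pad.
Only numpy, scipy, OpenCV 4.12 (cv2) and the standard library are available. Lean on these libraries where they do the work, as an engineer would, in place of code of your own. Each camera call takes 0.05 s, during which the arm holds its last target. There are 200 camera calls.

## Working session

There is one attempt and no reset: what is moved stays moved. The work goes in short steps, Python scripts to look and compute and a tool call to move; the robot and the scene stay as the last step left them, time stands still between calls to the robot, and variables do not carry over. Pictures are saved under pics/ and viewed, at most 10 in all, crops included, and the job is handed in when it is done.

Besides the shell and the picture viewer there is one more tool, called after "Emit:" in YAML: its name, and indented under it one key for each argument. step_arm: Moves the arm, as the interface text tells. Its arguments: {"type":"object","properties":{"steps":{"type":"array","items":{"type":"array","items":{"type":"number"}}},"force":{"type":"number"}},"required":["steps"]}

```bash
mkdir -p pics; cat > h.py <<'E'
from workcell import *
import numpy as np, cv2
from scipy.spatial.transform import Rotation as R
def ray(fr,u,v):
    f=fr["image"].shape[0]/2/np.tan(np.radians(fr["fovy"]/2))
    return np.array([(u-fr["cx"])/f,(v-fr["cy"])/f,1.0])
def onplane(fr,u,v,z):
    d=np.array(fr["rotation"])@ray(fr,u,v); o=np.array(fr["origin"]); return o+d*(z-o[2])/d[2]
def pix(fr,p):
    c=np.array(fr["rotation"]).T@(np.array(p)-np.array(fr["origin"])); f=fr["image"].shape[0]/2/np.tan(np.radians(fr["fovy"]/2))
    return fr["cx"]+f*c[0]/c[2],fr["cy"]+f*c[1]/c[2]
E
python3 - <<'E'
from h import *
import pickle
s=state();print(s)
for n in("scene","top"):
    f=grab_frame(n);pickle.dump(f,open(n+".pkl","wb"));cv2.imwrite(f"pics/{n}.png",cv2.resize(f["image"],(800,600)))
    print(n,f["fovy"],f["cx"],f["cy"],f["origin"],f["rotation"])
E
```

```text
{'time_s': 0.0, 'qpos': array([-7.79775762e+01,  1.83525691e+01,  8.97057334e+01, -2.25847527e-03,
        7.20435642e+01, -1.14691107e+00]), 'qvel': array([ 0.01764075, -0.01799406,  0.03332934,  0.00792427, -0.0828435 ,
       -0.0382642 ]), 'effort': array([-1.88485123e-03, -4.12465596e+01, -2.31975585e+01,  7.25555490e-02,
        4.57476277e-02, -1.56275755e-04]), 'ee_pos': array([ 130.87710371, -559.39574436,  213.11553413]), 'ee_rot': array([-1.79898111e+02,  1.07829246e-04,  1.31700332e+01]), 'force': array([ 0.35077449,  0.15136503, -0.9995951 ]), 'torque': array([ 0.04458365, -0.00923306, -0.03936996]), 'gripper_force': 0.0, 'gripper_width': 90.93983907979157}
scene 56.11650628819995 249.35476192286737 189.96741412456228 [ 204.66911434 -429.39845291  801.47966956] [-138.29101848    0.44461987  -33.55559687]
top 54.264827596033605 264.56368384358063 185.532066268385 [ 353.55662543  114.73405166 1043.59274473] [-169.66609135   -1.42925186  -89.91658409]
```

View pics/top.png

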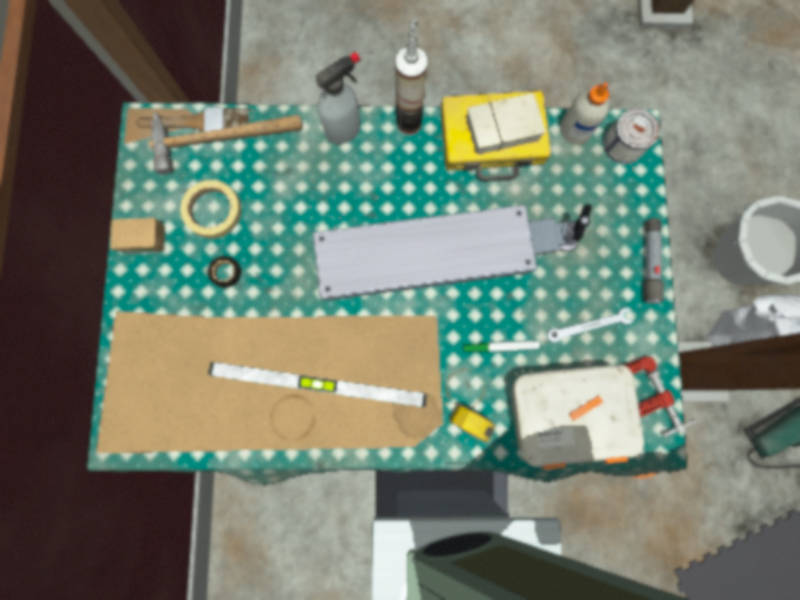

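View pics/scene.png

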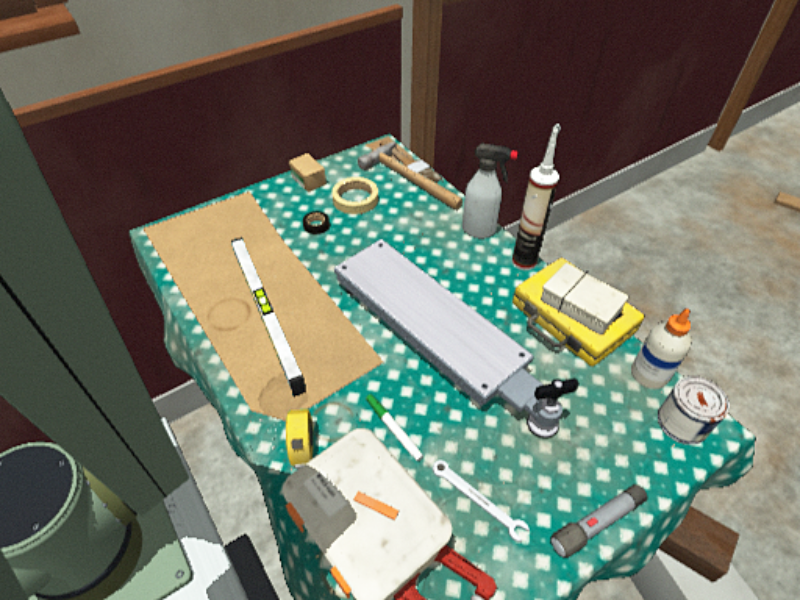

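Top view (800x600): level from (211,369) to (425,399) with its vial at (317,383). Bed corners are at (316,236), (527,208), (536,270) and (323,297). The wing handle is near (583,222).

```bash
sed -i 's/np.array(fr\["rotation"\])/RM(fr)/g' h.py; cat >> h.py <<'E'
def RM(fr): return R.from_euler("xyz",fr["rotation"],degrees=True).as_matrix()
E
python3 - <<'E'
from h import *
import pickle
T=pickle.load(open("top.pkl","rb"));S=pickle.load(open("scene.pkl","rb"))
def P(fr,l,z):
    for u,v in l: print(z,np.round(onplane(fr,u*.64,v*.64,z),1))
print("level top");P(T,[(211,369),(425,399),(317,383)],48);print("scene");P(S,[(238,240),(297,386),(263,300)],48)
print("bed top");P(T,[(316,236),(527,208),(536,270),(323,297)],55);print("scene");P(S,[(380,241),(530,355),(485,402),(337,268)],55)
print("wing");P(T,[(575,238),(588,208)],117);print("scene");P(S,[(537,395),(577,385)],117)
a=T["image"][120:180,330:400];b=S["image"][220:290,310:390]
cv2.imwrite("pics/w.png",np.hstack([cv2.resize(a,(400,343)),cv2.resize(b,(392,343))]))
E
```

```text
level top
48 [398.6 428.7  48. ]
48 [349.7  70.4  48. ]
48 [375.8 251.3  48. ]
scene
48 [405.5 426.3  48. ]
48 [346.2  58.2  48. ]
48 [378.9 253.6  48. ]
bed top
55 [628.2 259.9  55. ]
55 [ 682.5 -110.7   55. ]
55 [ 570.3 -122.7   55. ]
55 [520.7 244.6  55. ]
scene
55 [632.6 260.2  55. ]
55 [ 686.7 -104.4   55. ]
55 [ 569.5 -131.3   55. ]
55 [526. 243.  55.]
wing
117 [ 611.1 -174.4  117. ]
117 [ 662.9 -198.7  117. ]
scene
117 [ 607.2 -188.   117. ]
117 [ 665.9 -207.5  117. ]
```

View pics/w.png

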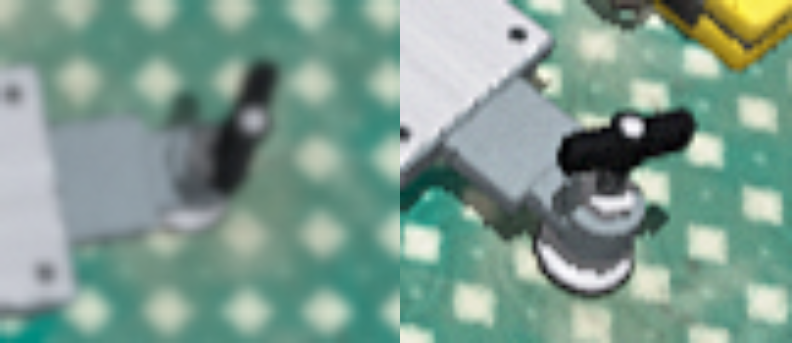

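```bash
cat >> h.py <<'E'
def plan(target,psi,hand,n=8,start=None,psi0=None,mode="old"):
    """rows (tool down) from the present pose; mode: shift axes before (old) or after (new) the row's turn"""
    s=state(); p=np.array(s["ee_pos"] if start is None else start,float); a=s["ee_rot"][2] if psi0 is None else psi0
    da=((psi-a+180)%360-180)/n if abs(psi-a)>180.1 else (psi-a)/n
    d=(np.array(target,float)-p)/n
    rows=[]
    for i in range(n):
        t=np.radians(a+da*(i if mode=="old" else i+1))
        rows.append([0,0,round(-da,1),round(d[0]*np.cos(t)+d[1]*np.sin(t),1),round(d[0]*np.sin(t)-d[1]*np.cos(t),1),round(-d[2],1),hand])
    print(rows)
E
python3 - <<'E'
from h import *
import pickle
T=pickle.load(open("top.pkl","rb"));S=pickle.load(open("scene.pkl","rb"))
def P(fr,l,z):
    for u,v in l: print(z,np.round(onplane(fr,u,v,z),1))
P(T,[(374.1,141),(375.9,131.9),(370.2,153.2)],117);P(S,[(357.3,245.9)],117)
print(pix(T,[639,-195,117]),pix(S,[639,-195,117]))
plan([400,-150,260],30,1)
plan([377,251,230],82,1,start=[400,-150,260],psi0=30)
E
```

```text
117 [ 641.5 -191.7  117. ]
117 [ 666.2 -197.7  117. ]
117 [ 608.8 -180.   117. ]
117 [ 644.8 -191.7  117. ]
(np.float64(375.39789649593433), np.float64(141.95526920271436)) (np.float64(356.47029363294865), np.float64(248.17084207591347))
[[0, 0, np.float64(-2.1), np.float64(44.4), np.float64(-42.2), np.float64(-5.8), 1], [0, 0, np.float64(-2.1), np.float64(45.9), np.float64(-40.5), np.float64(-5.8), 1], [0, 0, np.float64(-2.1), np.float64(47.4), np.float64(-38.8), np.float64(-5.8), 1], [0, 0, np.float64(-2.1), np.float64(48.8), np.float64(-37.0), np.float64(-5.8), 1], [0, 0, np.float64(-2.1), np.float64(50.1), np.float64(-35.2), np.float64(-5.8), 1], [0, 0, np.float64(-2.1), np.float64(51.4), np.float64(-33.4), np.float64(-5.8), 1], [0, 0, np.float64(-2.1), np.float64(52.6), np.float64(-31.4), np.float64(-5.8), 1], [0, 0, np.float64(-2.1), np.float64(53.7), np.float64(-29.5), np.float64(-5.8), 1]]
[[0, 0, -6.5, np.float64(22.6), np.float64(-44.8), np.float64(3.8), 1], [0, 0, -6.5, np.float64(27.5), np.float64(-42.0), np.float64(3.8), 1], [0, 0, -6.5, np.float64(32.1), np.float64(-38.6), np.float64(3.8), 1], [0, 0, -6.5, np.float64(36.2), np.float64(-34.7), np.float64(3.8), 1], [0, 0, -6.5, np.float64(39.9), np.float64(-30.4), np.float64(3.8), 1], [0, 0, -6.5, np.float64(43.1), np.float64(-25.7), np.float64(3.8), 1], [0, 0, -6.5, np.float64(45.8), np.float64(-20.6), np.float64(3.8), 1], [0, 0, -6.5, np.float64(47.8), np.float64(-15.3), np.float64(3.8), 1]]
```

Emit:
step_arm:
  steps:
    - [0, 0, -2.1, 44.4, -42.2, -5.8, 1]
    - [0, 0, -2.1, 45.9, -40.5, -5.8, 1]
    - [0, 0, -2.1, 47.4, -38.8, -5.8, 1]
    - [0, 0, -2.1, 48.8, -37, -5.8, 1]
    - [0, 0, -2.1, 50.1, -35.2, -5.8, 1]
    - [0, 0, -2.1, 51.4, -33.4, -5.8, 1]
    - [0, 0, -2.1, 52.6, -31.4, -5.8, 1]
    - [0, 0, -2.1, 53.7, -29.5, -5.8, 1]

```text
time_s: 1.1
ee_pos: [400.9, -148.7, 260.4]
ee_rot: [180.0, 0.0, 30.0]
force: [0.6, -0.9, 0.6]
gripper_width: 91.6
gripper_force: 0.0
```

Emit:
step_arm:
  steps:
    - [0, 0, -6.5, 22.6, -44.8, 3.8, 1]
    - [0, 0, -6.5, 27.5, -42, 3.8, 1]
    - [0, 0, -6.5, 32.1, -38.6, 3.8, 1]
    - [0, 0, -6.5, 36.2, -34.7, 3.8, 1]
    - [0, 0, -6.5, 39.9, -30.4, 3.8, 1]
    - [0, 0, -6.5, 43.1, -25.7, 3.8, 1]
    - [0, 0, -6.5, 45.8, -20.6, 3.8, 1]
    - [0, 0, -6.5, 47.8, -15.3, 3.8, 1]

```text
time_s: 2.1
ee_pos: [377.1, 251.9, 229.6]
ee_rot: [-180.0, 0.0, 82.2]
force: [1.2, -0.4, 1.3]
gripper_width: 91.2
gripper_force: 0.0
```

```bash
cat >> h.py <<'E'
def wgrab():
    for _ in range(1): s=state()
    f=grab_frame("wrist"); f["p"]=np.array(s["ee_pos"]); f["R"]=R.from_euler("xyz",s["ee_rot"],degrees=True).as_matrix(); return f
def wray(f,u,v):
    F=f["image"].shape[0]/2/np.tan(np.radians(f["fovy"]/2)); x,y=u-f["cx"],v-f["cy"]; r=np.hypot(x,y)+1e-9; th=r/F
    M=np.array(f["tool_from_camera"]); d=np.array([x/r*np.sin(th),y/r*np.sin(th),np.cos(th)])
    return f["p"]+f["R"]@M[:3,3], f["R"]@M[:3,:3]@d
def wplane(f,u,v,z):
    o,d=wray(f,u,v); return o+d*(z-o[2])/d[2]
def wpix(f,P):
    F=f["image"].shape[0]/2/np.tan(np.radians(f["fovy"]/2)); M=np.array(f["tool_from_camera"])
    c=M[:3,:3].T@(f["R"].T@(np.array(P)-f["p"])-M[:3,3]); th=np.arctan2(np.hypot(c[0],c[1]),c[2]); q=c[:2]/np.hypot(c[0],c[1])*th*F
    return f["cx"]+q[0],f["cy"]+q[1]
E
python3 - <<'E'
from h import *
import pickle,time
time.sleep(0.1)
f=wgrab();s=state();print(s["time_s"],s["ee_pos"],s["ee_rot"],s["force"],f["fovy"],f["tool_from_camera"])
pickle.dump(f,open("w1.pkl","wb"));cv2.imwrite("pics/w1.png",cv2.resize(f["image"],(800,600)))
E
```

```text
2.15 [376.88174601 257.21251601 228.99163999] [-179.89463104   -0.26377913   82.48949973] [1.17155796 4.84451207 0.15879007] 65.70646984690485 [[-9.26992017e-04 -9.69454362e-01 -2.45270015e-01  6.88680825e+01]
 [ 9.99999508e-01 -8.11889301e-04 -5.70399672e-04 -1.12737769e+00]
 [ 3.53844349e-04 -2.45270423e-01  9.69454638e-01 -1.70859963e+02]
 [ 0.00000000e+00  0.00000000e+00  0.00000000e+00  1.00000000e+00]]
```

View pics/w1.png

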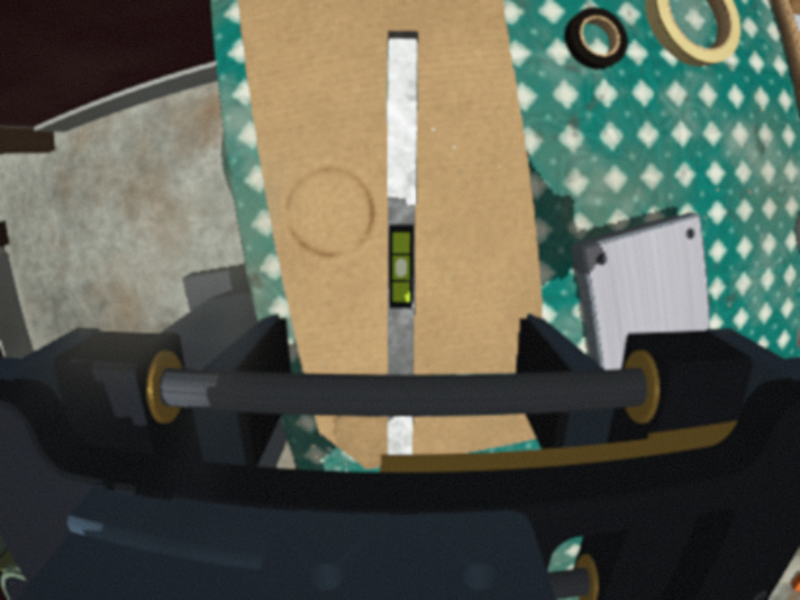

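The wrist view shows the level along the picture's column axis: vial window (389..413, 225..307), far end at (402,32), near part at (400,450).

```bash
python3 - <<'E'
from h import *
import pickle
f=pickle.load(open("w1.pkl","rb"));print(f["p"])
c=[wplane(f,u*.64,v*.64,48) for u,v in [(401,225),(400.5,307),(402.5,33),(400,450)]]
print(np.round(c,1), (c[0]+c[1])/2, c[2]-c[0],np.degrees(np.arctan2(*(c[2]-c[1])[:2])))
s=state();print(s["ee_pos"],s["ee_rot"][2])
E
```

```text
[377.11059516 251.89048198 229.56685745]
[[379.3 284.7  48. ]
 [370.  220.6  48. ]
 [400.8 432.5  48. ]
 [351.1  88.6  48. ]] [374.61781837 252.64024869  48.        ] [ 21.54186406 147.88737828   0.        ] 8.271837019114303
[376.88174601 257.21251601 228.99163999] 82.48949972827543
```

Emit:
step_arm:
  steps:
    - [0, 0, 0.3, 0, -2.5, 36, 1]
    - [0, 0, 0, 0, 0, 50, 1]
    - [0, 0, 0, 0, 0, 50, 1]
    - [0, 0, 0, 0, 0, 40, 1]
    - [0, 0, 0, 0, 0, 25, 1]
    - [0, 0, 0, 0, 0, 15, 1]
    - [0, 0, 0, 0, 0, 0, 1]
    - [0, 0, 0, 0, 0, 0, 0.5]
  force: 25

```text
time_s: 3.15
ee_pos: [375.5, 250.8, 14.4]
ee_rot: [180.0, -0.0, 81.7]
force: [0.2, -0.4, 0.0]
gripper_width: 84.1
gripper_force: 0.0
```

Emit:
step_arm:
  steps:
    - [0, 0, 0, 0, 0, 0, 0]
    - [0, 0, 0, 0, 0, 0, 0]
    - [0, 0, 0, 0, 0, 0, 0]
    - [0, 0, 0, 0, 0, 0, 0]
    - [0, 0, 0, 0, 0, 0, 0]
    - [0, 0, 0, 0, 0, 0, 0]
    - [0, 0, 0, 0, 0, -10, 0]
    - [0, 0, 0, 0, 0, -30, 0]

```text
time_s: 4.15
ee_pos: [373.6, 249.7, 53.3]
ee_rot: [-179.8, 0.2, 81.7]
force: [-0.5, -0.2, -3.8]
gripper_width: 21.7
gripper_force: 25.0
```

```bash
python3 - <<'E'
from h import *
plan([602,67,120],98,0,n=8,start=[374.6,251,110],psi0=81.7)
E
```

```text
[[0, 0, -2.0, np.float64(-18.7), np.float64(31.4), np.float64(-1.2), 0], [0, 0, -2.0, np.float64(-19.8), np.float64(30.8), np.float64(-1.2), 0], [0, 0, -2.0, np.float64(-20.8), np.float64(30.0), np.float64(-1.2), 0], [0, 0, -2.0, np.float64(-21.9), np.float64(29.3), np.float64(-1.2), 0], [0, 0, -2.0, np.float64(-22.9), np.float64(28.5), np.float64(-1.2), 0], [0, 0, -2.0, np.float64(-23.9), np.float64(27.7), np.float64(-1.2), 0], [0, 0, -2.0, np.float64(-24.9), np.float64(26.8), np.float64(-1.2), 0], [0, 0, -2.0, np.float64(-25.8), np.float64(25.9), np.float64(-1.2), 0]]
```

Emit:
step_arm:
  steps:
    - [0, 0, 0, 0, 0, -30, 0]
    - [0, 0, 0, 0, 0, -26, 0]
    - [0, 0, 0, 0, 0, 0, 0]
    - [0, 0, 0, 0, 0, 0, 0]
    - [0, 0, 0, 0, 0, 0, 0]
    - [0, 0, 0, 0, 0, 0, 0]
    - [0, 0, 0, 0, 0, 0, 0]
    - [0, 0, 0, 0, 0, 0, 0]

```text
time_s: 5.15
ee_pos: [375.1, 250.6, 109.7]
ee_rot: [-180.0, 0.0, 81.7]
force: [-0.5, 0.3, -3.5]
gripper_width: 22.1
gripper_force: 25.0
```

Emit:
step_arm:
  steps:
    - [0, 0, -2, -18.7, 31.4, -1.2, 0]
    - [0, 0, -2, -19.8, 30.8, -1.2, 0]
    - [0, 0, -2, -20.8, 30, -1.2, 0]
    - [0, 0, -2, -21.9, 29.3, -1.2, 0]
    - [0, 0, -2, -22.9, 28.5, -1.2, 0]
    - [0, 0, -2, -23.9, 27.7, -1.2, 0]
    - [0, 0, -2, -24.9, 26.8, -1.2, 0]
    - [0, 0, -2.2, -25.8, 25.9, -1.2, 0]

```text
time_s: 6.15
ee_pos: [602.9, 65.2, 119.3]
ee_rot: [-180.0, -0.0, 97.9]
force: [0.6, 0.5, -3.8]
gripper_width: 22.0
gripper_force: 25.0
```

Emit:
step_arm:
  steps:
    - [0, 0, 0, 0, 0, 0, 0]
    - [0, 0, 0, 0, 0, 15, 0]
    - [0, 0, 0, 0, 0, 15, 0]
    - [0, 0, 0, 0, 0, 10, 0]
    - [0, 0, 0, 0, 0, 5, 0]
    - [0, 0, 0, 0, 0, 3, 0]
    - [0, 0, 0, 0, 0, 0, 0]
    - [0, 0, 0, 0, 0, 0, 0]

```text
time_s: 7.15
ee_pos: [602.4, 66.1, 72.0]
ee_rot: [179.9, 0.0, 97.9]
force: [-0.2, -0.1, -3.7]
gripper_width: 22.1
gripper_force: 25.0
```

```bash
python3 - <<'E'
from h import *
import pickle
f=wgrab();s=state();print(s["time_s"],s["ee_pos"],s["ee_rot"],s["force"])
pickle.dump(f,open("w2.pkl","wb"));cv2.imwrite("pics/w2.png",cv2.resize(f["image"],(800,600)))
E
```

```text
7.2 [602.40220618  66.05059315  71.96219204] [1.79947872e+02 7.27134371e-03 9.78629373e+01] [-0.90684245  0.08831777 -3.93051054]
```

View pics/w2.png

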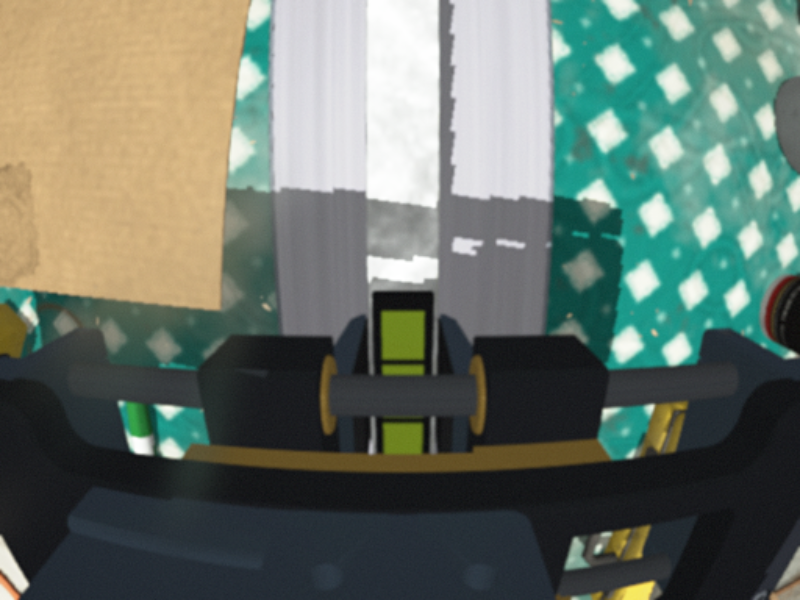

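The level is parallel to the bed (edges at columns 272 and 550) and centred on it, about 6 mm above. I'll lower it gently.

Emit:
step_arm:
  steps:
    - [0, 0, 0, 0, 0, 2, 0]
    - [0, 0, 0, 0, 0, 1, 0]
    - [0, 0, 0, 0, 0, 0.5, 0]
    - [0, 0, 0, 0, 0, 0.5, 0]
    - [0, 0, 0, 0, 0, 0.3, 0]
    - [0, 0, 0, 0, 0, 0.2, 0]
    - [0, 0, 0, 0, 0, 0, 0]
    - [0, 0, 0, 0, 0, 0, 0]
  force: 15

```text
time_s: 8.2
ee_pos: [602.1, 66.0, 67.0]
ee_rot: [180.0, 0.0, 97.9]
force: [0.4, -0.3, -3.5]
gripper_width: 22.3
gripper_force: 15.0
```

Emit:
step_arm:
  steps:
    - [0, 0, 0, 0, 0, 0.4, 0]
    - [0, 0, 0, 0, 0, 0.4, 0]
    - [0, 0, 0, 0, 0, 0.4, 0]
    - [0, 0, 0, 0, 0, 0, 0]
    - [0, 0, 0, 0, 0, 0, 0]
    - [0, 0, 0, 0, 0, 0, 0]
    - [0, 0, 0, 0, 0, 0, 0]
    - [0, 0, 0, 0, 0, 0, 0]
  force: 10

```text
time_s: 9.2
ee_pos: [602.1, 66.0, 65.8]
ee_rot: [-180.0, 0.0, 97.9]
force: [0.2, -0.1, -4.7]
gripper_width: 21.8
gripper_force: 10.0
```

Emit:
step_arm:
  steps:
    - [0, 0, 0, 0, 0, 0.4, 0]
    - [0, 0, 0, 0, 0, 0.4, 0]
    - [0, 0, 0, 0, 0, 0.2, 0]
    - [0, 0, 0, 0, 0, 0, 0]
    - [0, 0, 0, 0, 0, 0, 0]
    - [0, 0, 0, 0, 0, 0, 0]
    - [0, 0, 0, 0, 0, 0, 0]
    - [0, 0, 0, 0, 0, 0, 0]
  force: 6

```text
time_s: 10.2
ee_pos: [602.2, 66.0, 65.1]
ee_rot: [180.0, 0.0, 97.9]
force: [-1.0, -0.0, 2.1]
gripper_width: 21.9
gripper_force: 6.0
```

Emit:
step_arm:
  steps:
    - [0, 0, 0, 0, 0, 0, 0.5]
    - [0, 0, 0, 0, 0, 0, 0.7]
    - [0, 0, 0, 0, 0, 0, 0.7]
    - [0, 0, 0, 0, 0, -10, 0.7]
    - [0, 0, 0, 0, 0, -25, 0.7]
    - [0, 0, 0, 0, 0, -30, 0.7]
    - [0, 0, 0, -25, 0, 0, 1]
    - [0, 0, 0, -25, 0, 0, 1]

```text
time_s: 11.2
ee_pos: [609.5, 16.3, 131.3]
ee_rot: [179.9, 0.0, 97.9]
force: [0.1, -0.1, -0.2]
gripper_width: 81.4
gripper_force: 0.0
```

Emit:
step_arm:
  steps:
    - [0, 0, 0, 0, 0, 0, 1]
    - [0, 0, 0, 0, 0, 0, 1]
    - [0, 0, 0, 0, 0, 0, 1]
    - [0, 0, 0, 0, 0, 0, 1]
    - [0, 0, 0, 0, 0, 0, 1]
    - [0, 0, 0, 0, 0, 0, 1]
    - [0, 0, 0, 0, 0, 0, 1]
    - [0, 0, 0, 0, 0, 0, 1]

```text
time_s: 12.2
ee_pos: [608.9, 16.5, 129.8]
ee_rot: [-180.0, 0.0, 97.9]
force: [0.5, -0.5, 0.2]
gripper_width: 90.8
gripper_force: 0.0
```

```bash
python3 - <<'E'
from h import *
import pickle
f=wgrab();s=state();print(s["time_s"],s["ee_pos"],s["ee_rot"],s["force"])
pickle.dump(f,open("w3.pkl","wb"));im=f["image"];print(wpix(f,[602,66,100]),wpix(f,[642,-193,117]))
cv2.imwrite("pics/w3.png",np.hstack([cv2.resize(im,(512,384)),cv2.resize(im[70:250,190:325],(288,384))]))
E
```

```text
12.25 [608.93568678  16.48690094 129.8189415 ] [-1.79999186e+02  5.40343204e-03  9.78638438e+01] [-0.29228736  0.24811811  0.51445922]
(np.float64(259.2052635249374), np.float64(142.10838801067152)) (np.float64(262.9178624040859), np.float64(408.7169909144359))
```

View pics/w3.png

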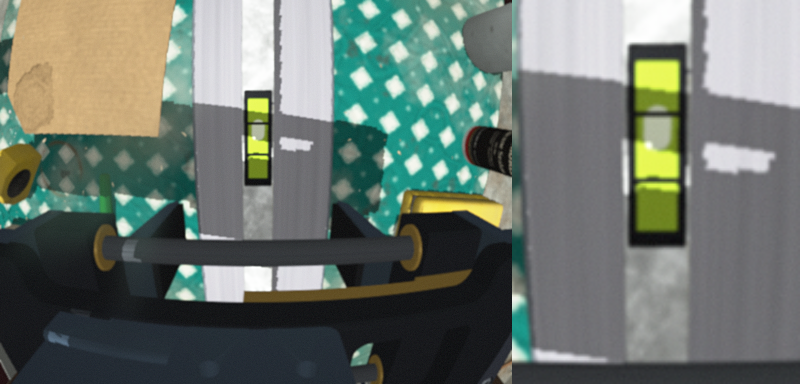

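Crop: vial lines at rows 114 and 181, bubble at about 106–148. So the bubble is about 6.5 mm towards +y. Next I'll quantify that and plan the wing approach.

```bash
cat >> h.py <<'E'
def prof(f,c=(602,66),yaw=8):
    """profile along the level's top through its middle, mm: saturation & value"""
    ax=np.array([-np.sin(np.radians(yaw)),np.cos(np.radians(yaw)),0]); ex=np.array([ax[1],-ax[0],0]); t=np.arange(-36,37,1.0)
    g=np.array([[wpix(f,np.array([*c,99.5])+ax*a+ex*b) for a in t] for b in np.arange(-10,10.1,1)],np.float32)
    im=cv2.remap(f["image"],g[...,0],g[...,1],cv2.INTER_CUBIC); return t,im
E
python3 - <<'E'
from h import *
import pickle
f=pickle.load(open("w3.pkl","rb"));t,im=prof(f)
hsv=cv2.cvtColor(im,cv2.COLOR_BGR2HSV)
print("across V",hsv[:,10:60,2].mean(1).astype(int))
for k,b in((8,"-2"),(10,"0"),(12,"2")): print(b,[(int(a),int(v),int(s)) for a,v,s in zip(t,hsv[k,:,2],hsv[k,:,1])][::1])
plan([642,-193,185],161,1,start=[609,16.5,130],psi0=97.9)
E
```

```text
across V [ 71  28  93 154 162 165 169 169 168 167 169 169 169 165 160 143  65  26
  76 136 122]
-2 [(-36, 161, 3), (-35, 158, 5), (-34, 155, 5), (-33, 152, 3), (-32, 156, 7), (-31, 135, 4), (-30, 68, 4), (-29, 15, 0), (-28, 20, 51), (-27, 18, 43), (-26, 19, 40), (-25, 65, 165), (-24, 127, 191), (-23, 133, 192), (-22, 132, 195), (-21, 135, 189), (-20, 130, 194), (-19, 132, 193), (-18, 130, 194), (-17, 134, 190), (-16, 130, 194), (-15, 133, 194), (-14, 131, 189), (-13, 132, 189), (-12, 127, 191), (-11, 183, 190), (-10, 255, 176), (-9, 179, 161), (-8, 53, 34), (-7, 159, 180), (-6, 251, 177), (-5, 247, 167), (-4, 247, 168), (-3, 247, 167), (-2, 247, 167), (-1, 247, 167), (0, 248, 165), (1, 245, 137), (2, 211, 73), (3, 181, 28), (4, 182, 32), (5, 184, 33), (6, 187, 31), (7, 182, 34), (8, 188, 33), (9, 184, 33), (10, 184, 33), (11, 188, 33), (12, 132, 35), (13, 48, 21), (14, 144, 30), (15, 178, 49), (16, 148, 138), (17, 136, 186), (18, 140, 184), (19, 136, 186), (20, 149, 188), (21, 229, 183), (22, 250, 164), (23, 248, 165), (24, 248, 160), (25, 248, 159), (26, 248, 159), (27, 247, 164), (
[... 2285 characters left out ...]
3), (29, 249, 171), (30, 153, 148), (31, 56, 18), (32, 57, 36), (33, 57, 18), (34, 50, 15), (35, 108, 2), (36, 227, 4)]
[[0, 0, -7.9, np.float64(-26.5), np.float64(0.5), np.float64(-6.9), 1], [0, 0, -7.9, np.float64(-26.3), np.float64(-3.2), np.float64(-6.9), 1], [0, 0, -7.9, np.float64(-25.6), np.float64(-6.7), np.float64(-6.9), 1], [0, 0, -7.9, np.float64(-24.5), np.float64(-10.2), np.float64(-6.9), 1], [0, 0, -7.9, np.float64(-22.8), np.float64(-13.5), np.float64(-6.9), 1], [0, 0, -7.9, np.float64(-20.8), np.float64(-16.5), np.float64(-6.9), 1], [0, 0, -7.9, np.float64(-18.3), np.float64(-19.2), np.float64(-6.9), 1], [0, 0, -7.9, np.float64(-15.5), np.float64(-21.5), np.float64(-6.9), 1]]
```

Lines lie at −8.2 and +13.0 and the bubble spans 1.7 to 15.6, so it is off by +6.2 mm. That needs about 1.29 rad, or 74° clockwise.

Emit:
step_arm:
  steps:
    - [0, 0, -7.9, -26.5, 0.5, -6.9, 1]
    - [0, 0, -7.9, -26.3, -3.2, -6.9, 1]
    - [0, 0, -7.9, -25.6, -6.7, -6.9, 1]
    - [0, 0, -7.9, -24.5, -10.2, -6.9, 1]
    - [0, 0, -7.9, -22.8, -13.5, -6.9, 1]
    - [0, 0, -7.9, -20.8, -16.5, -6.9, 1]
    - [0, 0, -7.9, -18.3, -19.2, -6.9, 1]
    - [0, 0, -7.9, -15.5, -21.5, -6.9, 1]

```text
time_s: 13.25
ee_pos: [641.8, -193.9, 185.3]
ee_rot: [180.0, -0.0, 161.3]
force: [-0.2, 0.3, -0.1]
gripper_width: 91.3
gripper_force: 0.0
```

Emit:
step_arm:
  steps:
    - [0, 0, 0, 0, 0, 0, 1]
    - [0, 0, 0, 0, 0, 0, 1]
    - [0, 0, 0, 0, 0, 0, 1]
    - [0, 0, 0, 0, 0, 0, 1]
    - [0, 0, 0, 0, 0, 0, 1]
    - [0, 0, 0, 0, 0, 0, 1]
    - [0, 0, 0, 0, 0, 0, 1]
    - [0, 0, 0, 0, 0, 0, 1]

```text
time_s: 14.25
ee_pos: [641.8, -193.0, 185.0]
ee_rot: [-180.0, 0.0, 161.1]
force: [0.0, 0.4, -0.1]
gripper_width: 91.3
gripper_force: 0.0
```

```bash
python3 - <<'E'
from h import *
import pickle
f=wgrab();s=state();print(s["time_s"],s["ee_pos"],s["ee_rot"],s["force"])
pickle.dump(f,open("w4.pkl","wb"));im=f["image"];print(wpix(f,[642,-193,117]))
cv2.imwrite("pics/w4.png",cv2.resize(im,(800,600)))
E
```

```text
14.3 [ 641.81863651 -193.01159146  185.03071412] [-1.79997140e+02  2.24510699e-03  1.61058724e+02] [-0.79977744 -0.35517085  0.35456163]
(np.float64(258.01653005564714), np.float64(198.7145701693802))
```

View pics/w4.png

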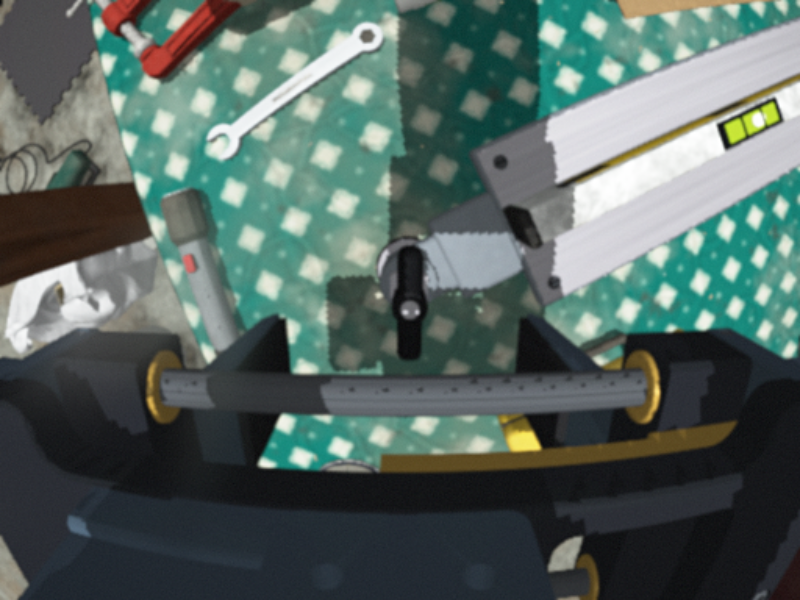

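The wing hub is at (410,310), the bar is parallel to the tool's x axis, and the vial is visible at (750,122).

```bash
python3 - <<'E'
from h import *
import pickle
f=pickle.load(open("w4.pkl","rb"))
for u,v in[(410.5,310),(411,248),(409,358)]:
    p=wplane(f,u*.64,v*.64,117.5); print(p, f["R"].T@(p-f["p"]))
E
```

```text
[ 642.8824804 -189.1487142  117.5      ] [ 0.24432238  4.02071388 67.53307121]
[ 611.28713035 -178.14131191  117.5       ] [33.70182344  4.17778654 67.53221212]
[ 668.85630802 -198.8097802   117.5       ] [-27.45900752   3.31259679  67.53384346]
```

Emit:
step_arm:
  steps:
    - [0, 0, 0.8, 0.2, 4, 20, 1]
    - [0, 0, 0, 0, 0, 30, 1]
    - [0, 0, 0, 0, 0, 30, 1]
    - [0, 0, 0, 0, 0, 15, 1]
    - [0, 0, 0, 0, 0, 4, 1]
    - [0, 0, 0, 0, 0, 0, 0.3]
    - [0, 0, 0, 0, 0, 0, 0]
    - [0, 0, 0, 0, 0, 0, 0]
  force: 20

```text
time_s: 15.3
ee_pos: [643.4, -189.3, 87.0]
ee_rot: [-180.0, 0.1, 160.3]
force: [-1.6, -0.3, -1.0]
gripper_width: 64.2
gripper_force: 0.0
```

Emit:
step_arm:
  steps:
    - [0, 0, 0, 0, 0, 0, 0]
    - [0, 0, 0, 0, 0, 0, 0]
    - [0, 0, 0, 0, 0, 0, 0]
    - [0, 0, 0, 0, 0, 0, 0]
    - [0, 0, 0, 0, 0, 0, 0]
    - [0, 0, 4, 0, 0, 0, 0]
    - [0, 0, 6, 0, 0, 0, 0]
    - [0, 0, 6, 0, 0, 0, 0]

```text
time_s: 16.3
ee_pos: [642.9, -189.2, 86.3]
ee_rot: [-180.0, 0.0, 144.1]
force: [-0.8, 0.0, 0.9]
gripper_width: 14.0
gripper_force: 20.0
```

Gripped on the wing and turning with low side force. That's 16° so far, with 58° more to go.

Emit:
step_arm:
  steps:
    - [0, 0, 8, 0, 0, 0, 0]
    - [0, 0, 8, 0, 0, 0, 0]
    - [0, 0, 8, 0, 0, 0, 0]
    - [0, 0, 8, 0, 0, 0, 0]
    - [0, 0, 8, 0, 0, 0, 0]
    - [0, 0, 8, 0, 0, 0, 0]
    - [0, 0, 6, 0, 0, 0, 0]
    - [0, 0, 4, 0, 0, 0, 0]

```text
time_s: 17.3
ee_pos: [643.4, -188.8, 87.2]
ee_rot: [179.9, -0.0, 86.2]
force: [-0.6, 1.4, 5.4]
gripper_width: 13.5
gripper_force: 20.0
```

Emit:
step_arm:
  steps:
    - [0, 0, 0, 0, 0, 0, 0]
    - [0, 0, 0, 0, 0, 0, 0]
    - [0, 0, 0, 0, 0, 0, 0]
    - [0, 0, 0, 0, 0, 0, 0]
    - [0, 0, 0, 0, 0, 0, 0]
    - [0, 0, 0, 0, 0, 0, 0]
    - [0, 0, 0, 0, 0, 0, 0]
    - [0, 0, 0, 0, 0, 0, 0]

```text
time_s: 18.3
ee_pos: [643.5, -188.8, 87.2]
ee_rot: [179.9, -0.0, 86.3]
force: [-0.6, 2.5, 5.5]
gripper_width: 14.2
gripper_force: 20.0
```

```bash
python3 - <<'E'
from h import *
import pickle
T=[grab_frame("top") for _ in range(4)];f=wgrab();s=state();print(s["time_s"],s["ee_pos"],s["ee_rot"],s["force"],s["torque"])
pickle.dump((T,f),open("w5.pkl","wb"));c=[int(x) for x in pix(T[0],[602,66,100])];print(c, wpix(f,[602,66,100]))
im=np.mean([x["image"].astype(float) for x in T],0).astype(np.uint8)
cv2.imwrite("pics/w5.png",np.hstack([cv2.resize(f["image"],(400,300)),cv2.resize(im[c[1]-12:c[1]+13,c[0]-16:c[0]+17],(400,300),interpolation=cv2.INTER_CUBIC)]))
E
```

```text
18.55 [ 643.55484434 -188.75913103   87.18384281] [ 1.79897806e+02 -2.22661371e-02  8.63290396e+01] [-1.09425333  2.24055588  5.50502659] [ 0.24568685  0.04784289 -0.07562829]
[274, 156] (np.float64(172.9730372485816), np.float64(-134.19443743839722))
```

View pics/w5.png

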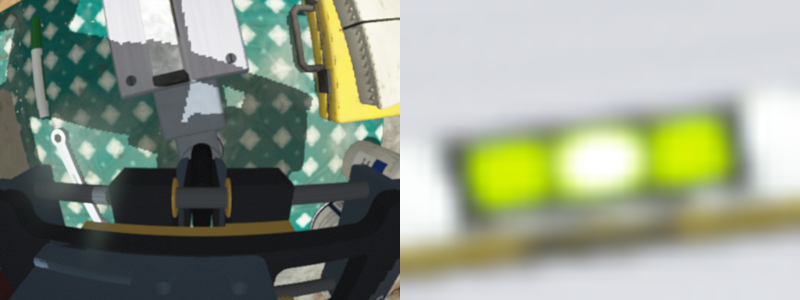

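In the top camera the bubble (x≈600) sits midway between its lines (552 and 648). I'll release the wing and go above the level.

```bash
python3 - <<'E'
from h import *
plan([610,9,130],97.9,0,start=[643.1,-189.1,186],psi0=86.3)
E
```

```text
[[0, 0, -1.5, np.float64(24.4), np.float64(-5.7), np.float64(7.0), 0], [0, 0, -1.5, np.float64(24.6), np.float64(-5.1), np.float64(7.0), 0], [0, 0, -1.5, np.float64(24.7), np.float64(-4.5), np.float64(7.0), 0], [0, 0, -1.5, np.float64(24.8), np.float64(-3.9), np.float64(7.0), 0], [0, 0, -1.5, np.float64(24.9), np.float64(-3.2), np.float64(7.0), 0], [0, 0, -1.5, np.float64(25.0), np.float64(-2.6), np.float64(7.0), 0], [0, 0, -1.5, np.float64(25.0), np.float64(-2.0), np.float64(7.0), 0], [0, 0, -1.5, np.float64(25.1), np.float64(-1.3), np.float64(7.0), 0]]
```

Emit:
step_arm:
  steps:
    - [0, 0, 0, 0, 0, 0, 0.5]
    - [0, 0, 0, 0, 0, 0, 0.8]
    - [0, 0, 0, 0, 0, 0, 0.8]
    - [0, 0, 0, 0, 0, 0, 0.8]
    - [0, 0, 0, 0, 0, -15, 0.8]
    - [0, 0, 0, 0, 0, -35, 0.8]
    - [0, 0, 0, 0, 0, -35, 0.8]
    - [0, 0, 0, 0, 0, -15, 0.8]

```text
time_s: 19.55
ee_pos: [644.1, -189.5, 189.5]
ee_rot: [179.7, 0.1, 86.3]
force: [0.1, 0.1, 0.0]
gripper_width: 73.3
gripper_force: 0.0
```

Emit:
step_arm:
  steps:
    - [0, 0, -1.5, 24.4, -5.7, 7, 0]
    - [0, 0, -1.5, 24.6, -5.1, 7, 0]
    - [0, 0, -1.5, 24.7, -4.5, 7, 0]
    - [0, 0, -1.5, 24.8, -3.9, 7, 0]
    - [0, 0, -1.5, 24.9, -3.2, 7, 0]
    - [0, 0, -1.5, 25, -2.6, 7, 0]
    - [0, 0, -1.5, 25, -2, 7, 0]
    - [0, 0, -1.1, 25.1, -1.3, 7, 0]

```text
time_s: 20.55
ee_pos: [608.7, 10.7, 129.4]
ee_rot: [-180.0, 0.0, 98.0]
force: [1.3, -0.3, 0.0]
gripper_width: 0.3
gripper_force: 0.0
```

Emit:
step_arm:
  steps:
    - [0, 0, 0, 0, 0, 0, 0]
    - [0, 0, 0, 0, 0, 0, 0]
    - [0, 0, 0, 0, 0, 0, 0]
    - [0, 0, 0, 0, 0, 0, 0]
    - [0, 0, 0, 0, 0, 0, 0]
    - [0, 0, 0, 0, 0, 0, 0]
    - [0, 0, 0, 0, 0, 0, 0]
    - [0, 0, 0, 0, 0, 0, 0]

```text
time_s: 21.55
ee_pos: [609.3, 8.8, 130.0]
ee_rot: [-180.0, 0.0, 97.9]
force: [-0.0, -0.7, -0.9]
gripper_width: 0.5
gripper_force: 0.0
```

```bash
cat >> h.py <<'E'
def bubble(f,show=True):
    t,im=prof(f); hsv=cv2.cvtColor(im,cv2.COLOR_BGR2HSV).astype(int)
    # low-saturation bubble, dark lines, along the middle strips
    S=np.median(hsv[9:12,:,1],0).astype(int); V=np.median(hsv[7:14,:,2],0).astype(int)
    if show: print("S",[f"{int(a)}:{v}/{s}" for a,v,s in zip(t,V,S) if -30<a<34])
E
python3 - <<'E'
from h import *
import pickle
f=wgrab();s=state();print(s["time_s"],s["ee_pos"],s["ee_rot"],s["force"])
pickle.dump(f,open("w6.pkl","wb"));bubble(f);im=f["image"]
cv2.imwrite("pics/w6.png",np.hstack([cv2.resize(im,(512,384)),cv2.resize(im[70:250,190:325],(288,384))]))
E
```

```text
21.6 [609.30437506   8.88379696 130.01273243] [-1.79998275e+02  5.16519345e-03  9.78656743e+01] [ 0.00604019 -0.34760471  0.20382025]
S ['-29:20/24', '-28:18/28', '-27:22/38', '-26:20/13', '-25:66/165', '-24:134/189', '-23:142/193', '-22:141/188', '-21:140/189', '-20:147/191', '-19:227/182', '-18:251/168', '-17:250/165', '-16:250/165', '-15:249/165', '-14:250/164', '-13:250/165', '-12:250/164', '-11:250/163', '-10:255/165', '-9:218/167', '-8:97/108', '-7:202/173', '-6:255/165', '-5:244/139', '-4:198/55', '-3:193/29', '-2:196/33', '-1:195/31', '0:195/33', '1:196/32', '2:195/31', '3:195/33', '4:195/31', '5:195/30', '6:197/32', '7:197/31', '8:196/31', '9:175/54', '10:149/141', '11:146/190', '12:113/177', '13:45/102', '14:112/173', '15:237/178', '16:253/160', '17:251/157', '18:251/157', '19:251/158', '20:251/158', '21:251/158', '22:251/158', '23:251/156', '24:251/156', '25:251/156', '26:251/157', '27:251/157', '28:251/157', '29:253/159', '30:207/161', '31:71/41', '32:59/31', '33:61/13']
```

View pics/w6.png

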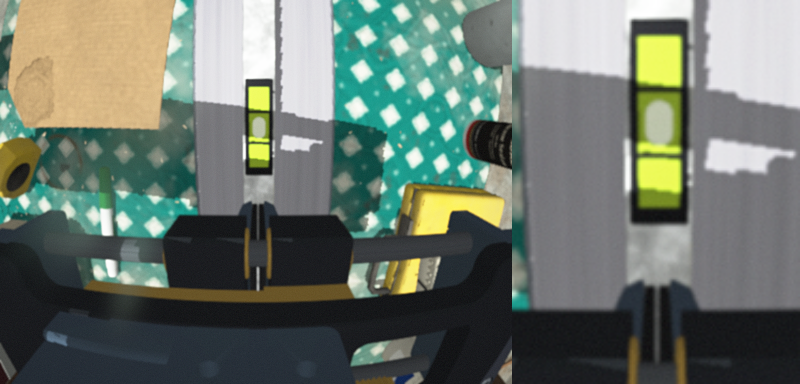

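Lines lie at −8.1 and 13.0 and the bubble spans −4.4 to 9.6. It is 0.15 mm off, so centred. The shut fingers are above plain metal on the level's centreline, so I'll press.

Emit:
step_arm:
  steps:
    - [0, 0, 0, 0, 0, 12, 0]
    - [0, 0, 0, 0, 0, 10, 0]
    - [0, 0, 0, 0, 0, 4, 0]
    - [0, 0, 0, 0, 0, 2, 0]
    - [0, 0, 0, 0, 0, 0.5, 0]
    - [0, 0, 0, 0, 0, 0.3, 0]
    - [0, 0, 0, 0, 0, 0, 0]
    - [0, 0, 0, 0, 0, 0, 0]

```text
time_s: 22.6
ee_pos: [609.4, 8.9, 101.4]
ee_rot: [180.0, 0.0, 97.9]
force: [0.5, 0.7, -0.7]
gripper_width: 0.2
gripper_force: 0.0
```

Emit:
step_arm:
  steps:
    - [0, 0, 0, 0, 0, 0.4, 0]
    - [0, 0, 0, 0, 0, 0, 0]
    - [0, 0, 0, 0, 0, 0.4, 0]
    - [0, 0, 0, 0, 0, 0, 0]
    - [0, 0, 0, 0, 0, 0.4, 0]
    - [0, 0, 0, 0, 0, 0, 0]
    - [0, 0, 0, 0, 0, 0, 0]
    - [0, 0, 0, 0, 0, 0, 0]

```text
time_s: 23.6
ee_pos: [609.3, 8.9, 100.1]
ee_rot: [180.0, 0.0, 97.9]
force: [0.5, 0.5, 0.6]
gripper_width: 0.0
gripper_force: 0.0
```

Emit:
step_arm:
  steps:
    - [0, 0, 0, 0, 0, 0.3, 0]
    - [0, 0, 0, 0, 0, 0, 0]
    - [0, 0, 0, 0, 0, 0.3, 0]
    - [0, 0, 0, 0, 0, 0, 0]
    - [0, 0, 0, 0, 0, 0.2, 0]
    - [0, 0, 0, 0, 0, 0, 0]
    - [0, 0, 0, 0, 0, 0, 0]
    - [0, 0, 0, 0, 0, 0, 0]

```text
time_s: 24.6
ee_pos: [609.3, 8.9, 99.3]
ee_rot: [180.0, 0.0, 97.9]
force: [0.4, -0.2, -0.2]
gripper_width: 0.5
gripper_force: 0.0
```

Emit:
step_arm:
  steps:
    - [0, 0, 0, 0, 0, 0.3, 0]
    - [0, 0, 0, 0, 0, 0, 0]
    - [0, 0, 0, 0, 0, 0.3, 0]
    - [0, 0, 0, 0, 0, 0, 0]
    - [0, 0, 0, 0, 0, 0.2, 0]
    - [0, 0, 0, 0, 0, 0, 0]
    - [0, 0, 0, 0, 0, 0, 0]
    - [0, 0, 0, 0, 0, 0, 0]

```text
time_s: 25.6
ee_pos: [609.6, 8.9, 99.1]
ee_rot: [179.9, 0.0, 97.9]
force: [-0.4, -0.3, 5.2]
gripper_width: 0.3
gripper_force: 2.7
```

Emit:
step_arm:
  steps:
    - [0, 0, 0, 0, 0, 0.2, 0]
    - [0, 0, 0, 0, 0, 0, 0]
    - [0, 0, 0, 0, 0, 0, 0]
    - [0, 0, 0, 0, 0, 0, 0]
    - [0, 0, 0, 0, 0, 0, 0]
    - [0, 0, 0, 0, 0, 0, 0]
    - [0, 0, 0, 0, 0, 0, 0]
    - [0, 0, 0, 0, 0, 0, 0]

```text
time_s: 26.6
ee_pos: [609.7, 8.9, 99.0]
ee_rot: [179.9, 0.0, 97.9]
force: [-1.1, -0.1, 6.2]
gripper_width: 0.2
gripper_force: 3.1
```

Emit:
step_arm:
  steps:
    - [0, 0, 0, 0, 0, 0, 0]
    - [0, 0, 0, 0, 0, 0, 0]
    - [0, 0, 0, 0, 0, 0, 0]
    - [0, 0, 0, 0, 0, 0, 0]
    - [0, 0, 0, 0, 0, 0, 0]
    - [0, 0, 0, 0, 0, 0, 0]
    - [0, 0, 0, 0, 0, 0, 0]
    - [0, 0, 0, 0, 0, 0, 0]

```text
time_s: 27.6
ee_pos: [609.7, 8.9, 99.1]
ee_rot: [179.9, 0.0, 97.9]
force: [-0.8, -0.6, 5.6]
gripper_width: 0.7
gripper_force: 3.1
```

```bash
python3 - <<'E'
from h import *
f=wgrab()
for i in range(2): s=state();grab_frame("wrist");print(s["time_s"],s["ee_pos"],s["force"],s["gripper_force"])
bubble(f)
E
```

```text
27.65 [609.71492877   8.9023977   99.05804109] [-1.08705898  0.02138374  6.23184384] 3.0679632537066936
27.7 [609.69457452   8.91495121  99.0564352 ] [-1.17166107 -0.56909668  6.08517744] 3.0682776868343353
S ['-29:19/27', '-28:21/36', '-27:22/49', '-26:20/30', '-25:76/168', '-24:137/190', '-23:143/194', '-22:144/191', '-21:141/192', '-20:141/192', '-19:227/182', '-18:251/166', '-17:250/165', '-16:250/165', '-15:250/164', '-14:250/164', '-13:250/165', '-12:250/163', '-11:251/163', '-10:254/164', '-9:209/166', '-8:64/36', '-7:222/176', '-6:255/165', '-5:230/139', '-4:191/31', '-3:196/31', '-2:197/30', '-1:198/31', '0:198/32', '1:198/32', '2:198/32', '3:199/32', '4:199/32', '5:198/31', '6:199/31', '7:200/30', '8:199/29', '9:180/42', '10:151/150', '11:149/191', '12:117/171', '13:50/27', '14:140/145', '15:255/170', '16:252/156', '17:251/155', '18:252/157', '19:251/157', '20:252/154', '21:251/156', '22:251/155', '23:251/155', '24:252/155', '25:251/155', '26:251/155', '27:251/156', '28:252/156', '29:255/158', '30:202/160', '31:60/30', '32:63/25', '33:61/25']
```

Pressing steadily at about 6 N with the bubble centred (2.45 against a line midpoint of 2.45). I'll hand it in.

```bash
python3 -c "
from h import *
print(job_done())"
```

```text
the job is handed in; nothing more can be done
None
```

I handed the job in at about 28 s. The level lies lengthwise on the middle of the bed, the bubble reads within about 0.2 mm of centre, and the shut fingertips press it down with a steady 6 N or so. The judge's verdict was not shown.

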